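Fold back the lid leaf of the milk carrier

TASK

The lid leaf of the small blue insulated carrier has been left ajar. Push it up from under its free edge with the fingertips, over its spine, and press it down until it lies flat on the carrier's white deck on the other side, so that the bottles in the well can be reached; move it without slamming, and do not pinch it between the fingers. Leave the bottles and the other things around the carrier where they stand.

Things in the scene. Friction and masses are not known exactly. Their poses are not given: they have to be found in the camera images.
- carrier: blue insulated carrier, fixed, 220 (x) x 300 (y) x 130 mm high. Origin: centre of its underside, on the table; x runs along the spine. Its +y half has a fixed flat white deck on top, 130 mm high; its -y half is an open well of small bottles (walls 116 mm, bottle tops 90 mm high) under the hinged leaf. It stands turned up to 0.6 rad either way.
- spine (a point): middle of the spine (hinge axis), on the carrier 130 mm above its origin; the axis is the carrier's x axis
- leaf (a joint): angle of the white lid leaf, rad: 0 = level over the well (-y side), pi/2 = upright, pi = flat on the deck (+y side), its stop. It starts ajar at 0.25 to 0.8. The hinge is stiff (0.3 N m of friction): the leaf stays at any angle it is left at and must be pushed all the way.
- leaf_edge (a point): middle of the free edge of the leaf, half way through its thickness, 160 mm from the spine. The leaf is a rigid plate of about 0.22 kg, 210 mm along the spine, 12 mm thick; the spine axis lies in the plane of its outer face, so the inner face is 12 mm from that plane.
- bottle_a: white round bottle with a screw cap, 48 mm across, 105 mm tall; loose, stands on the table near the carrier, to be left alone. Origin: centre of its underside.
- bottle_b: white round bottle with a screw cap, 48 mm across, 105 mm tall; loose, stands on the table near the carrier, to be left alone. Origin: centre of its underside.
- jar: clear jar, 64 mm across, 75 mm tall; loose, stands on the table near the carrier, to be left alone. Origin: centre of its underside.
- ice_pack: white slab-shaped ice pack, 55 x 120 x 25 mm; loose, stands on the table near the carrier, to be left alone. Origin: centre of its underside.
- cup: clear open cup, 72 mm across, 85 mm tall; loose, stands on the table near the carrier, to be left alone. Origin: centre of its underside.
- timer: grey bench timer, 50 x 65 x 22 mm; loose, stands on the table near the carrier, to be left alone. Origin: centre of its underside.

How it is judged:
On the way:
1. the leaf has been pushed past upright (value of joint leaf above 1.7 rad), for 0.1 s.
At the end, for the whole second after the job is handed in: The leaf lies flat on the deck (joint above 3.07 rad, within about 4 degrees of its stop) and at rest; every loose thing is within 20 mm of where it stood (value of joint leaf above 3.07 rad and velocity of joint leaf between -0.05 and 0.05 rad/s and distance of each of bottle_a, bottle_b, jar, ice_pack, cup, timer from where it was at the start of the episode below 0.02 m); the robot touches nothing.
It fails at once if the leaf was pinched: fingers pressing on both of its faces at once (contact force between the fingers and leaf_c1 above 1.5 N and contact force between the fingers and leaf_c2 above 1.5 N).
It fails at once if the leaf was pushed with the arm or the body of the gripper instead of the fingers (contact force between the arm and leaf_c0 above 5 N or contact force between the arm and leaf_c1 above 5 N or contact force between the arm and leaf_c2 above 5 N).
It fails at once if the leaf was slammed (turning faster than 5 rad/s) (velocity of joint leaf above 5 rad/s).
It fails at once if a bystander was lifted, knocked or pushed away (20 mm or more) (distance of any of bottle_a, bottle_b, jar, ice_pack, cup, timer from where it was at the start of the episode above 0.02 m).
It also fails if it takes over 38 s, if anything falls off the work surface, if the arm or the gripper's body presses on something with over 40 N, if the wrist force passes 120 N, or if a joint passes its speed limit or range.

ROBOT

A 7-joint arm with a two-finger parallel gripper is mounted at the origin on the work surface. World frame = base frame: x ahead of the robot, y to its left, z up, the work surface at z = 0. Lengths are in m, angles in rad, forces in N, time in s.
With the tool pointing down it reaches from about 0.425 to 1.025 m from the base axis. Payload 9.4 kg.
Tool frame: the origin (TCP) lies on the centre line of the jaws, within the pads' length; the fingertips stand 19 mm ahead of it and the grasp point (between the pads) is the TCP; z points along the fingers, y is the line along which they close (so a half turn about z gives the same grasp; the last joint's range is limited). The gripper opens to 93 mm and grips with 3 to 60 N. Pads are 15 mm wide; open, the fingers measure 128 mm over their backs; the gripper's body (75 mm by 188 mm) begins 65 mm behind the grasp point.
Start: joints at [-1.39, 0.599, -0.003, 1.599, 0.002, 0.943, -0.08], TCP at [0.185, 0.701, 0.238] pointing down, gripper open.
Joint ranges: [-2.57, 2.57], [-0.35, 1.97], [-1.29, 1.29], [0.11, 2.56], [-1.05, 4.19], [0.11, 1.86], [-2.63, 2.63]. Speed limits (rad/s): [2.22, 2.22, 3.01, 3.01, 3.14, 3.14, 3.14].

INTERFACE

Orientations are given as a 3x3 rotation matrix whose columns are the frame's x, y, z axes.
In Python, from cell import env, get_image, get_calibration, workorder, models gives the robot as it stands. The module is installed in compiled form; this text tells all that it offers.
- The arm moves only by the tool send_rows, never from a script. Its arguments are lists of equal length, an entry for each row: "linear": the shift along the world's x, y, z each as a share of 0.15 m, from -1 to 1, a list of three; "rotation": the turn, a rotation vector about the world's x, y, z each as a share of 2 pi rad, from -1 to 1, a list of three; "fingers": the opening, from -1 (shut) to 1 (fully open). In form: {"linear": [[tx, ty, tz], ...], "rotation": [[wx, wy, wz], ...], "fingers": [fingers, ...]}. A call has 1 to 5 rows; each row is the pose to reach, as a shift and turn from the pose commanded when the call began, turning the shorter way round; what a row does not reach only later rows make up. A row lasts 1/10 s, in which the tool goes at most 50 mm and 8.59 degrees, less where a joint would pass 70% of its speed; a pose out of reach is approached as far as the arm can. A call with a number of a shift or a turn outside -1 to 1 is refused whole. A call with a gripper value outside its range is refused whole. The fingers move at their own pace and stop on an object; "newtons" is the grip in N (left out, the last holds). Time passes only in rows, so rows that repeat a pose let the fingers close. It gives the time, the measured TCP pose, the force, the opening and the grip force at its end, in the units of the state.
- env.read_state(): the state, without advancing time (a new reading comes with each control period).
- get_image(name): name is "scene" or "side" or "wrist"; returns the picture (384x512x3 uint8, blue, green, red); there is no depth.
- get_calibration(name): a dict with "vertical_fov" (degrees; the focal length in pixels is half the picture's height over the tangent of half this angle, whatever the lens; pixels are square), "cx", "cy" (the principal point, pixels), "R" (3x3) and "t" (3): a world point X has camera coordinates R X + t. Camera axes: x right, y down, z forward; pixel columns grow to the right and rows downward; lengths in m; the calibration is good to about 2 mm. A picture is of the moment at which its call begins: read the wrist's pose just before it. get_calibration takes no time and is no camera call; for the wrist camera it gives the pose at the moment of the call.
- workorder.close_job(): hands the job in; it is judged then, once.
Trained networks look in the newest picture that a camera, given by its name, has taken for a name from the list of things; names that differ only in an ending like _2 or _b are one class to them, and where a whole thing is asked for, a point or a joint stands for the part that bears it (a point fixed in the world has none). Each returns a list of dicts, best first, with "confidence" (0 to 1); they miss things now and then, are a little off and sometimes report something else, mostly with a low value. They report only what shows in the picture. A call takes as long as a camera call.
- models.find_in(camera, target): "extent" ([centre column, centre row, width, height] in pixels, round what is visible of it).
- models.cut_out(camera, target): "mask" (384x512 bool, what is visible of it) and "extent" ([centre column, centre row, width, height] in pixels, round what is visible of it).
- models.spot_point(camera, target): "pixel" ([column, row] in pixels: a listed point, or the origin of a listed thing).
The state is a dict: "time": time; "joint_positions": joint angles; "joint_vel": joint speeds; "joint_efforts": joint torques, N m; "position": TCP position; "ee_rot": TCP orientation; "ft_force": force on the tool from outside, world axes, zero at the start; "torque": the same for the moment, N m; "gripper_width": finger opening in m; "grasp_force": force on a finger pad.
Only numpy, scipy, OpenCV 4.12 (cv2) and the standard library are available. Lean on these libraries where they do the work, as an engineer would, in place of code of your own. Each camera call takes 0.05 s, during which the arm holds its last target. There are 200 camera calls.

## Working session

There is one attempt and no reset: what is moved stays moved. The work goes in short steps, Python scripts to look and compute and a tool call to move; the robot and the scene stay as the last step left them, time stands still between calls to the robot, and variables do not carry over. Pictures are saved under pics/ and viewed, at most 10 in all, crops included, and the job is handed in when it is done.

Besides the shell and the picture viewer there is one more tool, called after "Request:" as a command line: name --argument value ..., lists and objects as JSON in quotes. send_rows: Moves the arm, as the interface text tells. Its arguments: {"type":"object","properties":{"linear":{"type":"array","items":{"type":"array","items":{"type":"number","minimum":-1,"maximum":1}}},"rotation":{"type":"array","items":{"type":"array","items":{"type":"number","minimum":-1,"maximum":1}}},"fingers":{"type":"array","items":{"type":"number"}},"newtons":{"type":"number"}},"required":["linear","rotation","fingers"]}

```bash
mkdir -p pics; cat > h.py <<'E'
import numpy as np, cv2
from cell import env,get_image,get_calibration,workorder,models
def cal(n):
    c=get_calibration(n); f=192/np.tan(np.radians(c["vertical_fov"])/2)
    return f,c["cx"],c["cy"],np.array(c["R"]),np.array(c["t"])
def ray(n,p):
    f,cx,cy,R,t=cal(n); d=R.T@np.array([(p[0]-cx)/f,(p[1]-cy)/f,1]); return -R.T@t,d/np.linalg.norm(d)
def atz(n,p,z):
    o,d=ray(n,p); return o+d*(z-o[2])/d[2]
def tri(a,pa,b,pb):
    o1,d1=ray(a,pa);o2,d2=ray(b,pb)
    s=np.linalg.lstsq(np.c_[d1,-d2],o2-o1,rcond=None)[0]
    p,q=o1+s[0]*d1,o2+s[1]*d2; return (p+q)/2,np.linalg.norm(p-q)
def proj(n,X):
    f,cx,cy,R,t=cal(n); c=R@np.array(X)+t; return np.array([cx+f*c[0]/c[2],cy+f*c[1]/c[2]])
E
python3 - <<'E'
from h import *
np.set_printoptions(precision=3,suppress=True)
ims=[get_image(n) for n in("scene","side")]
cv2.imwrite("pics/a.png",ims[0]);cv2.imwrite("pics/b.png",ims[1])
px={}
for n in("scene","side"):
    for t in("carrier","spine","leaf_edge","bottle_a","jar","ice_pack","cup","timer"):
        r=models.spot_point(n,t)[:3]
        for k in r[:2 if t=="bottle_a" else 1]:
            z={"spine":.13}.get(t,0)
            print(n,t,np.array(k["pixel"]),round(k["confidence"],2),atz(n,k["pixel"],z))
            px[n,t]=k["pixel"]
for t in("carrier","spine","leaf_edge","jar","ice_pack","cup","timer"):
    if ("scene",t) in px and ("side",t) in px: print(t,*tri("scene",px["scene",t],"side",px["side",t]))
print(env.read_state()["ee_rot"],env.read_state()["time"])
E
```

```text
scene carrier [190.9 198.9] 0.78 [ 0.561 -0.145  0.   ]
scene spine [185.3 174.2] 0.88 [ 0.572 -0.145  0.13 ]
scene leaf_edge [130.4 165.2] 0.8 [ 0.423 -0.361  0.   ]
scene bottle_a [261.8 212.3] 0.87 [0.61  0.076 0.   ]
scene bottle_a [111.3 228.7] 0.68 [ 0.675 -0.368  0.   ]
scene jar [ 96.  205.9] 0.82 [ 0.592 -0.434  0.   ]
scene ice_pack [183.5 174.2] 0.69 [ 0.46 -0.18  0.  ]
scene cup [255.7 180.8] 0.61 [0.485 0.057 0.   ]
scene timer [158.6 248. ] 0.97 [ 0.738 -0.219  0.   ]
side carrier [284.5 175.9] 0.59 [ 0.571 -0.137  0.   ]
side spine [285.3 145.6] 0.92 [ 0.572 -0.136  0.13 ]
side leaf_edge [286.3  94.3] 0.61 [ 0.628 -0.543  0.   ]
side bottle_a [259.3 225.3] 0.93 [0.612 0.066 0.   ]
side ice_pack [230.8 184.8] 0.81 [ 0.727 -0.072  0.   ]
side cup [303.  235.5] 0.72 [0.485 0.08  0.   ]
side timer [240.6 153.5] 0.68 [ 0.727 -0.212  0.   ]
carrier [ 0.569 -0.141  0.003] 0.010389006823837536
spine [ 0.571 -0.144  0.126] 0.005859627045629144
leaf_edge [ 0.595 -0.285  0.196] 0.00625793291739282
ice_pack [ 0.664 -0.066  0.138] 0.1924311509123706
cup [ 0.482  0.062 -0.013] 0.015354859980977518
timer [ 0.731 -0.223 -0.012] 0.0017822920707704377
[[-0.967  0.255  0.   ]
 [ 0.255  0.967 -0.   ]
 [-0.     0.    -1.   ]] 0.9
```

View pics/a.png

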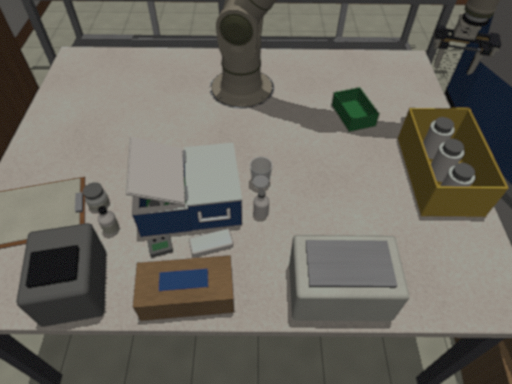

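View pics/b.png

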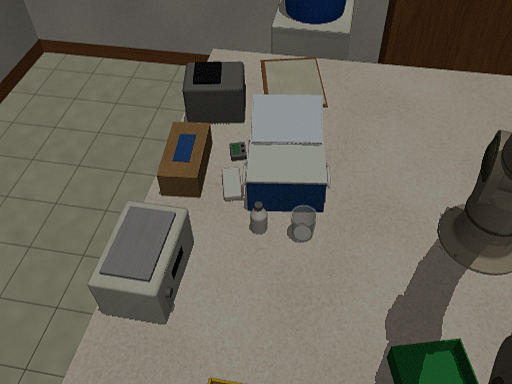

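The scene view shows the carrier with its deck at about (212,172) and the ajar leaf at about (155,170), on the -y side. The cup and bottle_a are at (260,175–205), the jar and bottle_b at (95–110,195–225), and the timer and ice pack are in front. The side view agrees, with the spine line at row 146 running from column 248 to 325, and the leaf above it.

```bash
cat >> h.py <<'E'
from scipy.spatial.transform import Rotation as Ro
def Rt(yaw,a): # tool: y along carrier x, pointing down tilted by a toward carrier +y
    cx=np.array([np.cos(yaw),np.sin(yaw),0]);cy=np.array([-np.sin(yaw),np.cos(yaw),0])
    z=np.sin(a)*cy-np.cos(a)*np.array([0,0,1]); return np.c_[np.cross(cx,z),cx,z]
E
python3 - <<'E'
from h import *
np.set_printoptions(precision=3,suppress=True)
A=[atz("side",p,.13) for p in((248,146),(325,147),(246,183),(326,184.5))]
print(A); 
for a,b in((0,1),(2,3)): d=A[a]-A[b]; print("yaw",np.arctan2(d[1],d[0]),np.linalg.norm(d))
B=[atz("scene",p,.13) for p in((237,144),(242,202),(183,148),(186,203))]
print(B)
for a,b in((1,0),(3,2)): d=B[a]-B[b]; print("yaw",np.arctan2(d[1],d[0]),np.linalg.norm(d))
m=models.cut_out("side","leaf"); print(len(m))
# leaf free edge corners
for pa,pb in(((130,139),(322,96)),((128,194),(253,95))): print("edge corner",tri("scene",pa,"side",pb))
s=env.read_state();R0=np.array(s["ee_rot"])
for sgn in(1,-1):
    T=Rt(.13,0.8); T=T if sgn>0 else T@np.diag([-1,-1,1]); print(Ro.from_matrix(T@R0.T).as_rotvec())
    T=Rt(.13,0.); T=T if sgn>0 else T@np.diag([-1,-1,1]); print(Ro.from_matrix(T@R0.T).as_rotvec())
E
```

```text
[array([ 0.678, -0.116,  0.13 ]), array([ 0.458, -0.149,  0.13 ]), array([0.654, 0.028, 0.13 ]), array([ 0.44 , -0.004,  0.13 ])]
yaw 0.15082121961035252 0.22301822087192982
yaw 0.1469715898060815 0.21605056258421707
[array([ 0.448, -0.001,  0.13 ]), array([0.669, 0.019, 0.13 ]), array([ 0.467, -0.164,  0.13 ]), array([ 0.674, -0.132,  0.13 ])]
yaw 0.09415265536257471 0.2217845385980058
yaw 0.15325592534915689 0.20921213932587784
1
edge corner (array([ 0.488, -0.307,  0.188]), np.float64(0.002792522025158899))
edge corner (array([ 0.693, -0.271,  0.193]), np.float64(0.002417109122839072))
[ 0.635  0.559 -1.116]
[ 0.     0.    -1.183]
[ 0.618 -0.703  1.838]
[-0.     0.     1.959]
```

Request:
send_rows --linear '[[1, -0.667, 1], [1, -0.667, 1], [1, -0.667, 1], [1, -0.667, 1], [1, -0.667, 1]]' --rotation '[[0, 0, -0.023], [0, 0, -0.023], [0, 0, -0.023], [0, 0, -0.023], [0, 0, -0.023]]' --fingers '[-1, -1, -1, -1, -1]'

```text
time: 1.45
position: [0.3378, 0.5993, 0.3904]
ee_rot: [[-0.919, 0.394, 0.002], [0.394, 0.919, 0.002], [-0.001, 0.002, -1.0]]
ft_force: [0.3, -0.5, -0.0]
gripper_width: 0.0574
grasp_force: 0.0
```

Request:
send_rows --linear '[[0.8, -1, 0], [0.8, -1, 0], [0.8, -1, 0], [0.8, -1, 0]]' --rotation '[[0, 0, -0.023], [0, 0, -0.023], [0, 0, -0.023], [0, 0, -0.023]]' --fingers '[-1, -1, -1, -1]'

```text
time: 1.85
position: [0.4565, 0.4484, 0.388]
ee_rot: [[-0.853, 0.521, 0.001], [0.521, 0.853, -0.0], [-0.001, 0.0, -1.0]]
ft_force: [0.1, -0.8, -0.5]
gripper_width: 0.0256
grasp_force: 0.0
```

Request:
send_rows --linear '[[0.667, -1, 0], [0.667, -1, 0], [0.667, -1, 0], [0.667, -1, 0]]' --rotation '[[0, 0, -0.023], [0, 0, -0.023], [0, 0, -0.023], [0, 0, -0.023]]' --fingers '[-1, -1, -1, -1]'

```text
time: 2.25
position: [0.5569, 0.2968, 0.3881]
ee_rot: [[-0.768, 0.641, 0.001], [0.641, 0.768, -0.001], [-0.002, 0.0, -1.0]]
ft_force: [-0.1, 1.9, -0.2]
gripper_width: 0.0008
grasp_force: 0.0
```

Request:
send_rows --linear '[[0.333, -1, 0], [0.333, -1, 0], [0.333, -1, 0], [0.333, -1, 0]]' --rotation '[[0, 0, -0.023], [0, 0, -0.023], [0, 0, -0.023], [0, 0, -0.023]]' --fingers '[-1, -1, -1, -1]'

```text
time: 2.65
position: [0.6065, 0.1435, 0.3882]
ee_rot: [[-0.664, 0.748, 0.002], [0.748, 0.664, -0.003], [-0.003, -0.001, -1.0]]
ft_force: [0.4, 0.1, -0.5]
gripper_width: 0.0003
grasp_force: 0.0
```

Request:
send_rows --linear '[[0, -1, 0], [0, -1, 0], [0, -1, 0], [0, -1, 0]]' --rotation '[[0, 0, -0.023], [0, 0, -0.023], [0, 0, -0.023], [0, 0, -0.023]]' --fingers '[-1, -1, -1, -1]'

```text
time: 3.05
position: [0.6043, -0.0068, 0.3884]
ee_rot: [[-0.549, 0.836, 0.001], [0.836, 0.549, -0.003], [-0.003, -0.001, -1.0]]
ft_force: [-0.1, 0.0, 0.3]
gripper_width: 0.0004
grasp_force: 0.0
```

Request:
send_rows --linear '[[0, -1, 0], [0, -1, 0], [0, -1, 0], [0, -1, 0]]' --rotation '[[0, 0, -0.023], [0, 0, -0.023], [0, 0, -0.023], [0, 0, -0.023]]' --fingers '[-1, -1, -1, -1]'

```text
time: 3.45
position: [0.6036, -0.1562, 0.3881]
ee_rot: [[-0.423, 0.906, 0.0], [0.906, 0.423, -0.004], [-0.003, -0.001, -1.0]]
ft_force: [-0.9, -0.4, 0.8]
gripper_width: 0.0007
grasp_force: 0.0
```

Request:
send_rows --linear '[[0, -1, 0], [0, -1, 0], [0, -1, 0], [0, -1, 0]]' --rotation '[[0, 0, -0.023], [0, 0, -0.023], [0, 0, -0.023], [0, 0, -0.023]]' --fingers '[-1, -1, -1, -1]'

```text
time: 3.85
position: [0.603, -0.3056, 0.3876]
ee_rot: [[-0.289, 0.957, -0.001], [0.957, 0.289, -0.004], [-0.003, -0.002, -1.0]]
ft_force: [-0.8, -0.0, -0.1]
gripper_width: 0.0003
grasp_force: 0.0
```

Request:
send_rows --linear '[[0, -0.667, 0], [0, -0.667, 0], [0, -0.667, 0], [0, -0.667, 0]]' --rotation '[[0, 0, -0.023], [0, 0, -0.023], [0, 0, -0.023], [0, 0, -0.023]]' --fingers '[-1, -1, -1, -1]'

```text
time: 4.25
position: [0.6051, -0.3989, 0.387]
ee_rot: [[-0.155, 0.988, -0.001], [0.988, 0.155, 0.001], [0.001, -0.0, -1.0]]
ft_force: [0.8, 0.6, -0.2]
gripper_width: 0.0004
grasp_force: 0.0
```

Request:
send_rows --linear '[[0, 0, 0], [0, 0, 0], [0, 0, 0], [0, 0, 0], [0, 0, 0]]' --rotation '[[0.11, 0.017, 0], [0.11, 0.017, 0], [0.11, 0.017, 0], [0.11, 0.017, 0], [0.11, 0.017, 0]]' --fingers '[-1, -1, -1, -1, -1]'

```text
time: 4.75
position: [0.6058, -0.3983, 0.3853]
ee_rot: [[-0.118, 0.988, -0.101], [0.755, 0.155, 0.637], [0.645, -0.002, -0.764]]
ft_force: [0.1, 2.5, -4.0]
gripper_width: 0.0005
grasp_force: 0.0
```

```bash
python3 - <<'E'
from h import *
np.set_printoptions(precision=3,suppress=True)
s=env.read_state();print(np.array(s["joint_positions"]),s["position"],np.array(s["ee_rot"]))
print(Ro.from_matrix(Rt(.15,.8)@np.array(s["ee_rot"]).T).as_rotvec()/2/np.pi)
px={}
w=get_image("wrist");a=get_image("scene");b=get_image("side")
cv2.imwrite("pics/c.png",np.vstack([np.hstack([cv2.resize(w,(400,300)),cv2.resize(a[90:282,20:276],(400,300))]),np.hstack([cv2.resize(b[40:232,180:436],(400,300)),np.zeros((300,400,3),np.uint8)])]))
for n in("wrist","scene","side"):
    for t in("leaf_edge","spine"):
        for k in models.spot_point(n,t)[:1]: px[n,t]=k["pixel"];print(n,t,k)
for t in("leaf_edge","spine"):
  for x,y in(("wrist","scene"),("wrist","side"),("scene","side")):
    if (x,t) in px and (y,t) in px: print(t,x,y,*tri(x,px[x,t],y,px[y,t]))
E
```

```text
[ 0.624  0.772  0.154  1.08  -0.53   1.863  0.916] [ 0.606 -0.398  0.385] [[-0.118  0.988 -0.101]
 [ 0.755  0.155  0.637]
 [ 0.645 -0.002 -0.764]]
[ 0.016  0.002 -0.001]
wrist leaf_edge {'pixel': [256.0, 203.5], 'confidence': 0.74}
wrist spine {'pixel': [257.6, 137.4], 'confidence': 0.55}
scene leaf_edge {'pixel': [129.9, 162.7], 'confidence': 0.78}
scene spine {'pixel': [183.4, 174.3], 'confidence': 0.96}
side leaf_edge {'pixel': [289.3, 94.6], 'confidence': 0.67}
side spine {'pixel': [283.7, 144.1], 'confidence': 0.94}
leaf_edge wrist scene [ 0.589 -0.289  0.192] 0.006926016193519394
leaf_edge wrist side [ 0.588 -0.292  0.193] 0.006157648070178829
leaf_edge scene side [ 0.586 -0.287  0.195] 0.0044945152927635835
spine wrist scene [ 0.573 -0.149  0.134] 0.003998780972789607
spine wrist side [ 0.574 -0.143  0.129] 0.006096396145858514
spine scene side [ 0.575 -0.148  0.129] 0.008442287467091938
```

View pics/c.png

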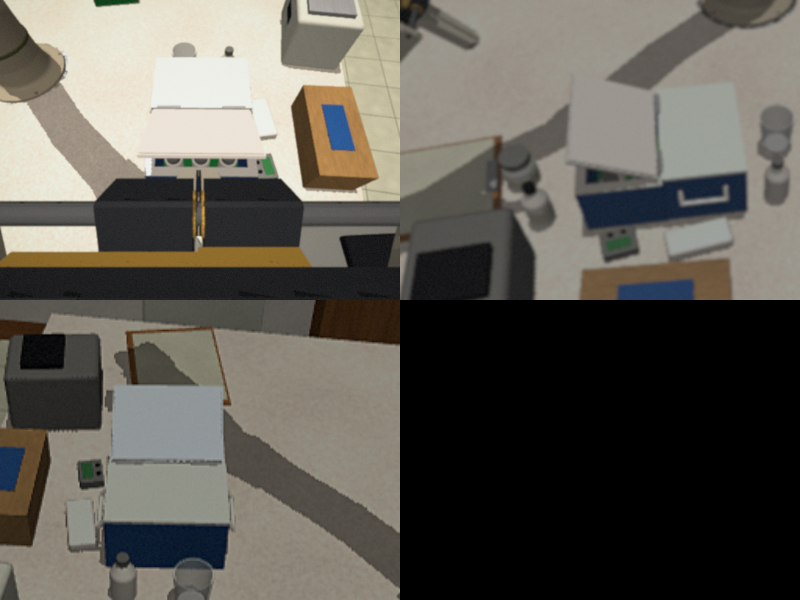

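The leaf edge at about wrist pixel (256,203) and the spine agree across all three cameras: θ ≈ 0.44, yaw ≈ 0.15. The closed fingers point at the gap under the edge. Joint 6 is at its limit, so I'll reduce the tilt to about 0.58 while lowering.

Request:
send_rows --linear '[[0, 0, -0.2], [0, 0, -0.4], [0, 0, -0.63], [0, 0, -0.63]]' --rotation '[[-0.018, -0.003, 0], [-0.018, -0.003, 0], [-0.018, -0.003, 0], [-0.018, -0.003, 0]]' --fingers '[-1, -1, -1, -1]'

```text
time: 5.6
position: [0.6041, -0.3968, 0.2896]
ee_rot: [[-0.13, 0.988, -0.088], [0.823, 0.157, 0.545], [0.552, -0.002, -0.834]]
ft_force: [-0.6, -0.1, -0.9]
gripper_width: 0.0006
grasp_force: 0.0
```

```bash
python3 - <<'E'
from h import *
np.set_printoptions(precision=3,suppress=True)
s=env.read_state();print(np.array(s["joint_positions"]),s["position"],np.array(s["ee_rot"]))
E
```

```text
[ 0.585  0.777  0.169  1.251 -0.471  1.608  0.993] [ 0.604 -0.397  0.29 ] [[-0.13   0.988 -0.088]
 [ 0.823  0.157  0.545]
 [ 0.552 -0.002 -0.834]]
```

Request:
send_rows --linear '[[-0.022, 0.147, -0.217], [-0.044, 0.294, -0.434], [-0.066, 0.44, -0.65], [-0.087, 0.587, -0.867], [-0.087, 0.587, -0.867]]' --rotation '[[0, 0, 0], [0, 0, 0], [0, 0, 0], [0, 0, 0], [0, 0, 0]]' --fingers '[-1, -1, -1, -1, -1]'

```text
time: 6.1
position: [0.5914, -0.3065, 0.1613]
ee_rot: [[-0.133, 0.987, -0.088], [0.822, 0.159, 0.546], [0.553, 0.0, -0.833]]
ft_force: [0.5, -0.4, 0.6]
gripper_width: 0.0004
grasp_force: 0.0
```

```bash
python3 - <<'E'
from h import *
s=env.read_state();print(s["joint_positions"],s["position"])
w=get_image("wrist");a=get_image("scene")
cv2.imwrite("pics/d.png",np.hstack([cv2.resize(w,(400,300)),cv2.resize(a[90:282,20:276],(400,300))]))
E
```

```text
[ 0.51651405  0.80350972  0.12771828  1.54234887 -0.51564262  1.28969661
  1.05627692] [ 0.59139835 -0.30650191  0.16133206]
```

View pics/d.png

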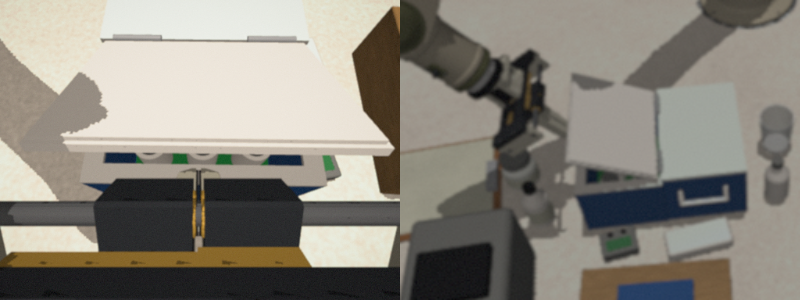

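The wrist view shows the fingertips at (198,172) and the leaf edge at row 145, with the finger clear below the edge and above the rim, and no contact yet. Next I push up.

Request:
send_rows --linear '[[-0.007, 0.045, 0.067], [-0.014, 0.09, 0.133], [-0.021, 0.135, 0.2], [-0.028, 0.18, 0.267], [-0.034, 0.224, 0.333]]' --rotation '[[0, 0, 0], [0, 0, 0], [0, 0, 0], [0, 0, 0], [0, 0, 0]]' --fingers '[-1, -1, -1, -1, -1]'

```text
time: 6.7
position: [0.5872, -0.2794, 0.2154]
ee_rot: [[-0.132, 0.988, -0.079], [0.828, 0.154, 0.539], [0.545, 0.006, -0.838]]
ft_force: [1.5, -5.7, -0.1]
gripper_width: 0.0004
grasp_force: 2.1
```

Request:
send_rows --linear '[[-0.006, 0.04, 0.042], [-0.012, 0.08, 0.083], [-0.018, 0.12, 0.125], [-0.024, 0.16, 0.166], [-0.03, 0.2, 0.207]]' --rotation '[[0, 0, 0], [0, 0, 0], [0, 0, 0], [0, 0, 0], [0, 0, 0]]' --fingers '[-1, -1, -1, -1, -1]'

```text
time: 7.2
position: [0.5821, -0.2463, 0.2442]
ee_rot: [[-0.132, 0.988, -0.084], [0.825, 0.156, 0.544], [0.55, 0.003, -0.835]]
ft_force: [-0.3, -0.3, -2.2]
gripper_width: 0.0007
grasp_force: 1.2
```

```bash
python3 - <<'E'
from h import *
s=env.read_state();print(s["joint_positions"],s["position"],s["ft_force"])
w=get_image("wrist");a=get_image("scene")
cv2.imwrite("pics/e.png",np.hstack([cv2.resize(w,(400,300)),cv2.resize(a[90:282,20:276],(400,300))]))
E
```

```text
[ 0.45191035  0.66472035  0.12717598  1.60716549 -0.52090807  1.32834676
  0.9716336 ] [ 0.58207342 -0.24634471  0.24418856] [-0.29782475 -0.29462657 -2.21712199]
```

View pics/e.png

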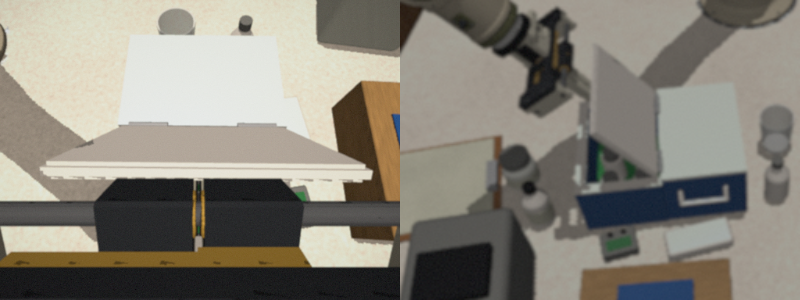

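The leaf is up to about 1 rad, with its edge across the fingers at (200,170) in the wrist view and the tips behind it. Continuing over the top.

Request:
send_rows --linear '[[-0.007, 0.044, 0.031], [-0.014, 0.088, 0.062], [-0.02, 0.131, 0.092], [-0.026, 0.175, 0.123], [-0.033, 0.218, 0.153]]' --rotation '[[0, 0, 0], [0, 0, 0], [0, 0, 0], [0, 0, 0], [0, 0, 0]]' --fingers '[-1, -1, -1, -1, -1]'

```text
time: 7.8
position: [0.5771, -0.214, 0.2671]
ee_rot: [[-0.132, 0.988, -0.083], [0.825, 0.156, 0.543], [0.55, 0.003, -0.835]]
ft_force: [1.0, -1.3, -2.7]
gripper_width: 0.0008
grasp_force: 1.2
```

Request:
send_rows --linear '[[-0.008, 0.05, 0.02], [-0.016, 0.1, 0.037], [-0.023, 0.15, 0.051], [-0.03, 0.2, 0.063], [-0.038, 0.25, 0.073]]' --rotation '[[0, 0, 0], [0, 0, 0], [0, 0, 0], [0, 0, 0], [0, 0, 0]]' --fingers '[-1, -1, -1, -1, -1]'

```text
time: 8.3
position: [0.5715, -0.1765, 0.278]
ee_rot: [[-0.132, 0.988, -0.083], [0.825, 0.156, 0.543], [0.549, 0.003, -0.836]]
ft_force: [0.2, -1.8, -2.4]
gripper_width: 0.0004
grasp_force: 1.1
```

```bash
python3 - <<'E'
from h import *
s=env.read_state();print(s["joint_positions"],s["position"],s["ft_force"])
w=get_image("wrist");a=get_image("scene")
cv2.imwrite("pics/f.png",np.hstack([cv2.resize(w,(400,300)),cv2.resize(a[90:282,20:276],(400,300))]))
E
```

```text
[ 0.37656203  0.57404975  0.11323031  1.69482155 -0.54182841  1.29709016
  0.90296638] [ 0.57153386 -0.17652694  0.27795282] [ 0.24536324 -1.80378457 -2.40692059]
```

View pics/f.png

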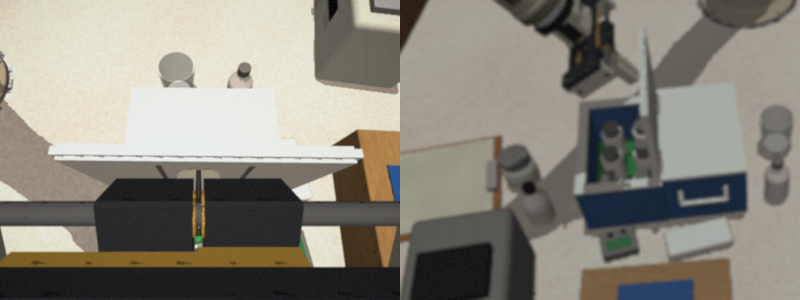

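The leaf stands upright with the tips on its inner face at (200,165). Forces are low. Continuing down to the deck.

Request:
send_rows --linear '[[-0.014, 0.09, 0.002], [-0.027, 0.18, -0.004], [-0.041, 0.27, -0.016], [-0.054, 0.36, -0.034], [-0.068, 0.448, -0.06]]' --rotation '[[0, 0, 0], [0, 0, 0], [0, 0, 0], [0, 0, 0], [0, 0, 0]]' --fingers '[-1, -1, -1, -1, -1]'

```text
time: 8.9
position: [0.5612, -0.1086, 0.2685]
ee_rot: [[-0.132, 0.988, -0.083], [0.825, 0.156, 0.543], [0.549, 0.003, -0.836]]
ft_force: [0.8, -2.4, 0.2]
gripper_width: 0.0008
grasp_force: 0.9
```

Request:
send_rows --linear '[[-0.011, 0.077, -0.04], [-0.022, 0.15, -0.088], [-0.033, 0.22, -0.14], [-0.042, 0.285, -0.198], [-0.052, 0.343, -0.26]]' --rotation '[[0, 0, 0], [0, 0, 0], [0, 0, 0], [0, 0, 0], [0, 0, 0]]' --fingers '[-1, -1, -1, -1, -1]'

```text
time: 9.4
position: [0.5536, -0.0575, 0.229]
ee_rot: [[-0.132, 0.988, -0.083], [0.825, 0.156, 0.543], [0.55, 0.003, -0.835]]
ft_force: [1.7, -0.8, 1.7]
gripper_width: 0.0004
grasp_force: 0.8
```

Request:
send_rows --linear '[[-0.008, 0.054, -0.08], [-0.015, 0.1, -0.16], [-0.021, 0.14, -0.25], [-0.025, 0.167, -0.34], [-0.028, 0.185, -0.43]]' --rotation '[[0, 0, 0], [0, 0, 0], [0, 0, 0], [0, 0, 0], [0, 0, 0]]' --fingers '[-1, -1, -1, -1, -1]'

```text
time: 9.9
position: [0.5494, -0.0305, 0.1641]
ee_rot: [[-0.132, 0.988, -0.083], [0.825, 0.156, 0.543], [0.549, 0.003, -0.836]]
ft_force: [0.4, -0.6, 2.0]
gripper_width: 0.0006
grasp_force: 0.8
```

```bash
python3 - <<'E'
from h import *
s=env.read_state();print(s["joint_positions"],s["position"],s["ft_force"])
b=get_image("side");a=get_image("scene")
cv2.imwrite("pics/g.png",np.hstack([cv2.resize(b[40:232,180:436],(400,300)),cv2.resize(a[90:282,20:276],(400,300))]))
E
```

```text
[ 0.23786968  0.62338507  0.01561782  1.96903927 -0.6935522   0.93166133
  0.93955217] [ 0.54942131 -0.03045705  0.16410715] [ 0.39928823 -0.62366734  2.03751997]
```

View pics/g.png

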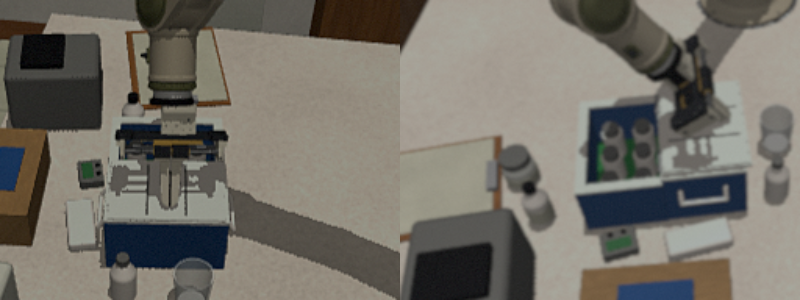

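The leaf is nearly flat on the deck. The well is open at (625,140) in the picture. Pressing down in small steps until the force rises.

Request:
send_rows --linear '[[0, 0, -0.015], [0, 0, -0.03], [0, 0, -0.045], [0, 0, -0.045]]' --rotation '[[0, 0, 0], [0, 0, 0], [0, 0, 0], [0, 0, 0]]' --fingers '[-1, -1, -1, -1]'

```text
time: 10.4
position: [0.5492, -0.0308, 0.1615]
ee_rot: [[-0.132, 0.988, -0.082], [0.823, 0.156, 0.546], [0.552, 0.004, -0.834]]
ft_force: [-5.9, -3.9, 26.8]
gripper_width: 0.0005
grasp_force: 13.3
```

The force is 27 N with the descent stopped, so the leaf is on its stop. Retreating.

Request:
send_rows --linear '[[0, 0, 0.06], [0, -0.05, 0.25], [0, -0.2, 0.55], [0, -0.4, 0.9], [0, -0.4, 0.9]]' --rotation '[[0, 0, 0], [0, 0, 0], [0, 0, 0], [0, 0, 0], [0, 0, 0]]' --fingers '[-1, -1, -1, -1, -1]'

```text
time: 10.9
position: [0.5507, -0.0947, 0.298]
ee_rot: [[-0.132, 0.988, -0.076], [0.828, 0.152, 0.54], [0.545, 0.009, -0.838]]
ft_force: [-0.1, -0.5, -1.4]
gripper_width: 0.0004
grasp_force: 0.0
```

Request:
send_rows --linear '[[0, -0.3, 0.3], [0, -0.6, 0.6], [0, -0.6, 0.6], [0, -0.6, 0.6]]' --rotation '[[0, 0, 0], [0, 0, 0], [0, 0, 0], [0, 0, 0]]' --fingers '[-1, -1, -1, -1]'

```text
time: 11.3
position: [0.5497, -0.1843, 0.3855]
ee_rot: [[-0.13, 0.988, -0.078], [0.828, 0.152, 0.541], [0.546, 0.006, -0.838]]
ft_force: [-0.4, 0.6, -0.2]
gripper_width: 0.0006
grasp_force: 0.0
```

```bash
python3 - <<'E'
from h import *
b=get_image("side");a=get_image("scene")
cv2.imwrite("pics/i.png",np.hstack([cv2.resize(b[40:232,180:436],(400,300)),cv2.resize(a[90:282,20:276],(400,300))]))
px={}
for n in("scene","side"):
    k=models.spot_point(n,"leaf_edge")[:1]
    if k: px[n]=k[0]["pixel"];print(n,k)
if len(px)==2: print(tri("scene",px["scene"],"side",px["side"]))
E
```

```text
scene [{'pixel': [242.8, 165.4], 'confidence': 0.84}]
side [{'pixel': [287.2, 181.2], 'confidence': 0.76}]
(array([0.54486868, 0.01718902, 0.14307991]), np.float64(0.005082455992284832))
```

View pics/i.png

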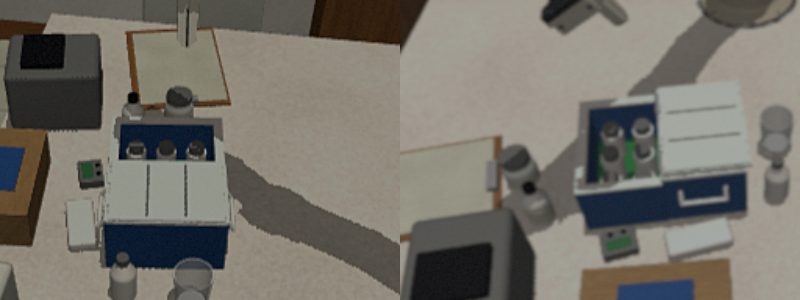

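The leaf lies flat on the deck, the well is open, the bystanders are unmoved and the arm is clear. The pressed tip height of about 0.142 m matches the leaf's face when flat.

```bash
python3 -c "
from cell import workorder
print(workorder.close_job())"
```

```text
the job is handed in; nothing more can be done
None
```

The leaf was pushed over its spine and pressed onto the deck until it met a firm stop (27 N). The pictures show it flat, the things around the carrier where they stood, and the arm clear; I handed the job in at about 11.5 s, and no verdict came back.

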